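# Load the green colour barrel into the dosing pump

## Robot

A 7-joint arm with a two-finger parallel gripper is mounted at the origin on the work surface. World frame = base frame: x ahead of the robot, y to its left, z up, the work surface at z = 0. Lengths are in m, angles in rad, forces in N, time in s.
With the tool pointing down it reaches from about 0.425 to 0.825 m from the base axis. Payload 3.6 kg.
Tool frame: the origin (TCP) lies at the very end of the fingers, on their centre line; the grasp point (between the pads) lies 19 mm behind it; z points along the fingers, y is the line along which they close (so a half turn about z gives the same grasp; the last joint's range is limited). The gripper opens to 93 mm and grips with 3 to 60 N. Pads are 15 mm wide; open, the fingers measure 128 mm over their backs; the gripper's body (75 mm by 188 mm) begins 65 mm behind the grasp point.
Start: joints at [1.276, 0.615, -0.013, 1.423, 0.008, 1.103, -0.04], TCP at [0.172, -0.627, 0.219] pointing down, gripper open.
Joint ranges: [-3.12, 3.12], [-0.3, 2.06], [-1.34, 1.32], [0.26, 2.42], [-1.36, 4.5], [0.01, 1.98], [-2.84, 2.84]. Speed limits (rad/s): [2.79, 2.79, 3.14, 3.14, 3.14, 3.14, 3.14].

## Interface

Orientations are given as a rotation vector (axis times angle).
In Python, from workcell import manip gives the robot as it stands.
- The arm moves only by the tool drive_tool, never from a script. Its argument "steps" is a list of rows, each a list of 4 numbers: the shift along the tool's x, y, z in mm, then the turn about the tool's z in rad. A call has exactly 5 rows; each row is the pose to reach, as a shift and turn from the pose commanded when the call began, along the tool's axes at that moment; what a row does not reach only later rows make up. A row lasts 1/10 s, in which the tool goes at most 50 mm and 8.59 degrees, less where a joint would pass 70% of its speed; a pose out of reach is approached as far as the arm can. A call with a gripper value outside its range is refused whole. "hand" is the opening, from 0 (shut) to 1 (fully open), set as the call begins (left out, the last holds). The fingers move at their own pace and stop on an object; "grip_force" is the grip in N (left out, the last holds). Time passes only in rows, so rows that repeat a pose let the fingers close, or fill a call up. It gives the time, the measured TCP pose, the force, the opening and the grip force at its end, in the units of the state.
- manip.read_state(): the state, without advancing time (a new reading comes with each control period).
- manip.capture(name): name is "scene" or "top" or "wrist"; returns a dict with "pixels" (384x512x3 uint8, blue, green, red), "camera_matrix" (3x3 intrinsics, pixels), "k1" (the pictures are not rectified: a ray, as slopes to the right and down, at radius r is drawn at 1 + k1 r^2 times it, then the intrinsics apply), "T" (4x4, takes a point from camera to world coordinates); the wrist camera has in their place "T_tool_cam" (4x4, takes a point from camera to tool coordinates, whose origin is the TCP and whose axes are the flange's). Camera axes: x right, y up, looking along -z (the intrinsics and any distortion apply to the point x, -y, -z); pixel columns grow to the right and rows downward; lengths in m; the calibration is good to about 2 mm. A picture is of the moment at which its call begins: read the wrist's pose just before it. There is no depth.
- manip.job_done(): hands the job in; it is judged then, once.
The state is a dict: "time_s": time; "qpos": joint angles; "qvel": joint speeds; "joint_efforts": joint torques, N m; "ee_pos": TCP position; "tcp_rot": TCP orientation; "contact_force": force on the tool from outside, world axes, zero at the start; "torque": the same for the moment, N m; "width": opening from 0.0 (shut) to 1.0 (fully open); "grip_force": force on a finger pad.
Only numpy, scipy, OpenCV 4.12 (cv2) and the standard library are available. Lean on these libraries where they do the work, as an engineer would, in place of code of your own. Each camera call takes 0.05 s, during which the arm holds its last target. There are 200 camera calls.

## Task

Load the green barrel into the dosing pump: lift the sprung clamp bar, turn it aside and let it rest there, lay the barrel in the two saddles with its nozzle in the brass fork, and slide it gently forward until its shoulder is home against the fork. Then turn the bar back and lower it by hand, not letting go until it rests on the barrel, so that it does not snap down. The barrel is thin-walled, so never force it, and leave the other barrels and everything else on the bench where they are.

Things in the scene. Friction and masses are not known exactly. Their poses are not given: they have to be found in the camera images.
- pump: White bench dosing pump, fixed: housing 170 mm (x) by 335 mm (y), deck 70 mm above the bench. Origin on the bench under the middle of the cradle; y runs along the cradle towards the brass fork at the nozzle end; the clamp post stands on the +x side, the black pusher block at the -y end (its round tip at y = -130 mm).
- cradle (a point): Point on the pump, on the axis of a barrel lying in the saddles, 105 mm above the bench (axes as pump). Two white V saddles, each 22 mm long, their tops 3 mm below this point, hold the barrel at y = -45 and y = +64 mm from here. Between them the deck is 35 mm below this point, free for fingers from y = -34 to +53 mm.
- fork (a point): Point on the barrel axis 76 mm along y from cradle (axes as pump). The rigid brass fork for the nozzle: two cheeks 16 mm apart, 10 mm thick, open above, tops 11 mm above the axis. Its inner face, where the barrel's shoulder must come to rest, is set by hand 0 to 18 mm beyond this point, differently each time and not measured: find it by feel.
- clamp_knob (a point): Centre of the red wing knob on the clamp post: 14 mm thick, 30 mm long (its own x), 26 mm high; it rises and turns with the bar, about the vertical through this point. It stands x +55, y +64 mm from cradle and, fully down, 36 mm above it. The steel bar, 12 mm wide, reaches 68 mm along the knob's own -x; its top is 18 mm and its rubber underside 29 mm below this point.
- clamp_lift (a joint): How far the bar is lifted, m: 0 fully down (no barrel), 0.008 when resting on a barrel, 0.034 upper stop. A spring with the weight pulls it down with 8 to 12 N throughout. Its cross pin runs in a slotted collar: it can turn only when lifted more than 0.022; turned aside by 0.6 rad or more and let down, it rests on the collar at 0.022.
- clamp_swing (a joint): Turn of the clamp bar, rad: 0 across the cradle, growing as it turns aside towards the fork end (clockwise seen from above) up to 1.5. To go down again the pin needs it within 0.1 of 0.
- green_mid (a point): Centre of the green barrel: tube, 30 mm diameter, 160 mm long, 0.1 to 0.2 kg, thin-walled (over 10 N on its shoulder cracks it). y axis along the tube to the nozzle: flat shoulder at y = +80 mm, nozzle 11 mm thick, 18 mm long; rear flange 36 mm diameter at -80 to -76 mm. It lies level in one of three places of a grey rack, 80 mm apart, axis 45 mm above the bench, fingers free below its middle.
- red_mid (a point): Centre of the red barrel, same size and axes, on the rack: leave alone.
- pot_a: Closed red pot with clear lid, 72 mm diameter, 24 mm high, origin under its centre: leave alone.
- pot_b: Another such pot: leave alone.
- pot_c: Another such pot: leave alone.
- driver: Screwdriver, 170 mm long, lying on the bench: leave alone.
- gauge_ring: Steel setting disc, 48 mm diameter, 14 mm high: leave alone.
- yellow_mid (a point): Centre of the yellow barrel, same size and axes, on the rack: leave alone.
Mind the look-alikes: they are no part of the job. What is meant by the part that bears green_mid is not blue, and is the larger of those in its own colour.

How it is judged:
By the outcome, as a careful person would: the job done as asked, in the order asked, and still so for the second after the job is handed in, with the robot touching nothing.
It also fails if it takes over 72 s, if anything falls off the work surface, if the arm or the gripper's body presses on something with over 40 N, if the wrist force passes 120 N, or if a joint passes its speed limit or range.

## Working session

There is one attempt and no reset: what is moved stays moved. The work goes in short steps, Python scripts to look and compute and a tool call to move; the robot and the scene stay as the last step left them, time stands still between calls to the robot, and variables do not carry over. Pictures are saved under pics/ and viewed, at most 12 in all, crops included, and the job is handed in when it is done.

Besides the shell and the picture viewer there is one more tool, called as name(argument=value, ...), one argument or row to a line, values as JSON. drive_tool: Moves the arm, as the interface text tells. Its arguments: {"type":"object","properties":{"steps":{"type":"array"},"hand":{"type":"number"},"grip_force":{"type":"number"}},"required":["steps"]}

```bash
mkdir -p pics; cat > h.py <<'E'
import numpy as np, cv2, pickle
from workcell import manip
from scipy.spatial.transform import Rotation as R
def cap(n):
    s=manip.read_state(); c=manip.capture(n)
    if n=="wrist":
        T=np.eye(4);T[:3,:3]=R.from_rotvec(s["tcp_rot"]).as_matrix();T[:3,3]=s["ee_pos"]
        c["T"]=T@np.array(c["T_tool_cam"])
    c["T"]=np.array(c["T"]); return c
def ray(c,uv):
    K=np.array(c["camera_matrix"]);uv=np.atleast_2d(uv).astype(float)
    d=np.c_[(uv[:,0]-K[0,2])/K[0,0],(uv[:,1]-K[1,2])/K[1,1]];x=d.copy()
    for _ in range(20): x=d/(1+c["k1"]*(x**2).sum(1,keepdims=True))
    v=np.c_[x[:,0],-x[:,1],-np.ones(len(x))]@c["T"][:3,:3].T
    return c["T"][:3,3],v
def onz(c,uv,z):
    o,v=ray(c,uv); return o+v*((z-o[2])/v[:,2])[:,None]
def tri(cs,uvs):
    A=np.zeros((3,3));b=np.zeros(3)
    for c,uv in zip(cs,uvs):
        o,v=ray(c,uv);v=v[0]/np.linalg.norm(v[0]);P=np.eye(3)-np.outer(v,v);A+=P;b+=P@o
    return np.linalg.solve(A,b)
def proj(c,p):
    p=np.atleast_2d(p);q=(p-c["T"][:3,3])@c["T"][:3,:3]
    x=np.c_[q[:,0]/-q[:,2],-q[:,1]/-q[:,2]];x=x*(1+c["k1"]*(x**2).sum(1,keepdims=True))
    K=np.array(c["camera_matrix"]);return np.c_[x[:,0]*K[0,0]+K[0,2],x[:,1]*K[1,1]+K[1,2]]
def hsv(c): return cv2.cvtColor(c["pixels"],cv2.COLOR_BGR2HSV)
E
python3 - <<'E'
from h import *
s=manip.read_state();print({k:np.round(v,3) for k,v in s.items()})
for n in("scene","top","wrist"):
    c=cap(n);pickle.dump(c,open(n+".pkl","wb"));cv2.imwrite(f"pics/{n}0.png",c["pixels"]);print(n,np.round(c["T"],3).tolist(),c["camera_matrix"],c["k1"])
E
```

```text
{'time_s': np.float64(0.0), 'qpos': array([ 1.277,  0.616, -0.013,  1.425,  0.008,  1.103, -0.04 ]), 'qvel': array([ 0.002, -0.001, -0.   , -0.   ,  0.   ,  0.001, -0.   ]), 'joint_efforts': array([-0.0000e+00, -4.5893e+01,  2.0900e-01, -1.6574e+01, -6.1000e-02,
        2.1000e-02,  0.0000e+00]), 'ee_pos': array([ 0.172, -0.626,  0.217]), 'tcp_rot': array([-3.111e+00, -4.190e-01,  1.000e-03]), 'contact_force': array([ 0.089,  0.556, -0.457]), 'torque': array([-0.015,  0.046, -0.018]), 'grip_force': np.float64(0.0), 'width': np.float64(1.0)}
scene [[-0.858, -0.3, 0.417, 0.932], [0.514, -0.469, 0.719, 0.661], [-0.02, 0.831, 0.556, 0.662], [0.0, 0.0, 0.0, 1.0]] [[437.67584042   0.         247.72965995]
 [  0.         437.67584042 186.90656566]
 [  0.           0.           1.        ]] -0.03328883111248883
top [[0.018, 0.99, -0.14, 0.352], [-1.0, 0.017, -0.005, -0.074], [-0.002, 0.14, 0.99, 1.141], [0.0, 0.0, 0.0, 1.0]] [[355.89504493   0.         249.81435996]
 [  0.         355.89504493 194.1360065 ]
 [  0.           0.           1.        ]] -0.003135870885117424
wrist [[0.266, 0.923, 0.28, 0.249], [-0.964, 0.255, 0.075, -0.606], [-0.002, -0.29, 0.957, 0.384], [0.0, 0.0, 0.0, 1.0]] [[284.99710736   0.         253.54338968]
 [  0.         284.99710736 192.09438961]
 [  0.           0.           1.        ]] -0.06233727049323962
```

View pics/top0.png

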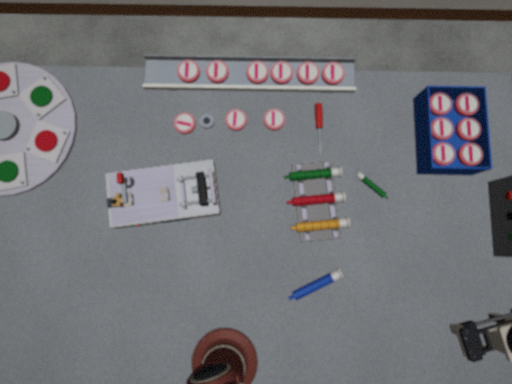

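View pics/scene0.png

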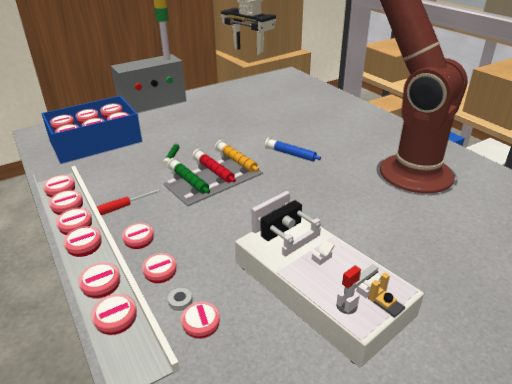

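Top view: the pump is at about (162,194) with its fork end on the left (113,202) and the red knob at (120,178). The green barrel is at (313,174) in the rack, and a small green decoy is at (372,186). Next I'll zoom in.

```bash
python3 - <<'E'
from h import *
t=pickle.load(open("top.pkl","rb"));s=pickle.load(open("scene.pkl","rb"))
a=cv2.resize(t["pixels"][150:240,95:225],None,fx=6,fy=6,interpolation=cv2.INTER_CUBIC)[:, :780]
b=cv2.resize(t["pixels"][155:245,280:350],None,fx=5,fy=5,interpolation=cv2.INTER_CUBIC)
cv2.imwrite("pics/a.png",a)
c=cv2.resize(s["pixels"][185:365,230:420],None,fx=3,fy=3,interpolation=cv2.INTER_CUBIC)
d=np.zeros((540,790,3),np.uint8);d[:540,:570]=c[:540,:570]
d[:450,572:790]=cv2.resize(b,(350,450))[:, :218] if 0 else cv2.resize(t["pixels"][160:190,280:350],(218,93))[0:93].repeat(1,0) if 0 else 0
d[0:130,572:790]=cv2.resize(t["pixels"][160:190,280:350],(218,130))[:130]
d[140:400,572:790]=cv2.resize(s["pixels"][150:200,160:215],(218,260))
cv2.imwrite("pics/b.png",d)
E
```

```text
(no output)
```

View pics/a.png

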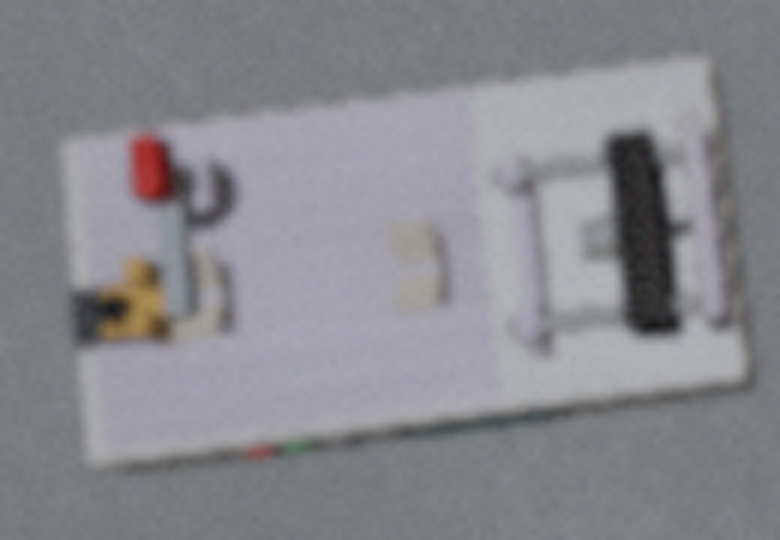

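View pics/b.png

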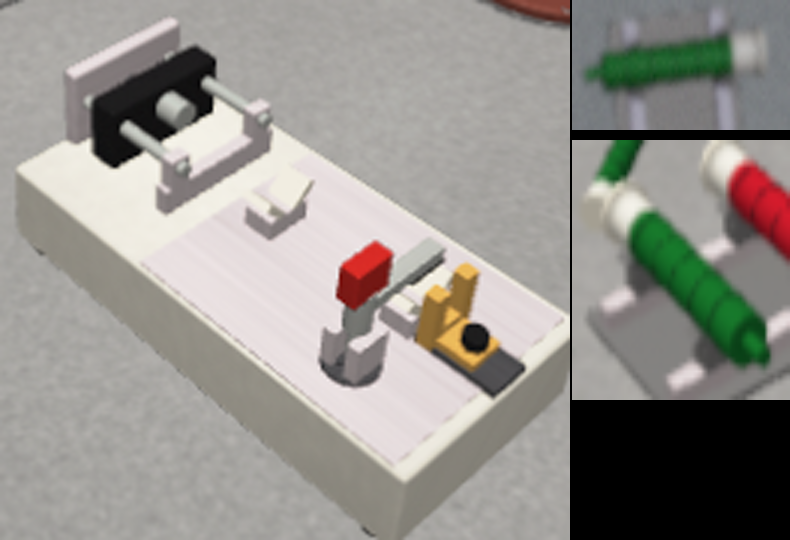

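The nozzle end of the green barrel is the left end (world +y). The bar is across the cradle, with the knob on the far side (pump +x is roughly world +x). Now measuring.

```bash
python3 - <<'E'
from h import *
np.set_printoptions(precision=4,suppress=True)
t=pickle.load(open("top.pkl","rb"));s=pickle.load(open("scene.pkl","rb"))
P=np.array([[65,140],[710,60],[748,380],[92,465]])/6+[95,150]
print("corners",c:=onz(t,P,.07)[:,:2], np.linalg.norm(np.diff(np.r_[c,c[:1]],axis=0),axis=1), c.mean(0))
def blob(c,m,box):
    x0,y0,x1,y1=box;k=np.zeros(m.shape,np.uint8);k[y0:y1,x0:x1]=m[y0:y1,x0:x1]
    n,l,st,ce=cv2.connectedComponentsWithStats(k);i=1+st[1:,4].argmax();return (l==i),ce[i],st[i]
def red(c): h=hsv(c);return (((h[...,0]<8)|(h[...,0]>172))&(h[...,1]>150)&(h[...,2]>70)).astype(np.uint8)
def grn(c): h=hsv(c);return ((h[...,0]>45)&(h[...,0]<80)&(h[...,1]>110)&(h[...,2]>30)).astype(np.uint8)
_,a,sa=blob(t,red(t),(105,160,140,195));_,b,sb=blob(s,red(s),(330,250,380,305))
print("knob",a,sa,b,sb,tri([t,s],[a,b]), onz(t,a,.149))
m,a,sa=blob(t,grn(t),(280,155,350,190));m2,b,sb=blob(s,grn(s),(165,150,220,200))
print("green",sa,sb,tri([t,s],[a,b]))
pts=np.argwhere(m)[:,::-1]; q=onz(t,pts,.045)[:,:2]
mu=q.mean(0);u=np.linalg.svd(q-mu)[2][0];u*=np.sign(u[1]);p=(q-mu)@u
print("top axis",mu,u,np.degrees(np.arctan2(-u[0],u[1])),p.min(),p.max())
# white end along axis
for k in np.arange(-.14,-.05,.004):
    w=np.r_[mu+k*u,.055];px=proj(t,w)[0].round().astype(int);print(round(k,3),t["pixels"][px[1],px[0]],end=";")
st=manip.read_state();print(R.from_rotvec(st["tcp_rot"]).as_matrix())
E
```

```text
corners [[0.5602 0.3739]
 [0.6077 0.0453]
 [0.4434 0.021 ]
 [0.395  0.3481]] [0.332  0.1661 0.3306 0.1672] [0.5016 0.1971]
knob [119.8718 177.9231] [118 174   5   9  39] [350.8203 276.3906] [342 266  18  22 256] [0.534  0.3033 0.1401] [[0.5323 0.3    0.149 ]]
green [285 169  46  11 299] [175 164  35  29 406] [ 0.5724 -0.254   0.0425]
top axis [ 0.5729 -0.2543] [-0.119   0.9929] 6.832735185102124 -0.06567980544027396 0.07695373596873221
-0.14 [125 122 117];-0.136 [130 127 122];-0.132 [131 125 123];-0.128 [128 125 121];-0.124 [130 127 123];-0.12 [131 128 123];-0.116 [129 124 122];-0.112 [131 127 125];-0.108 [128 125 121];-0.104 [131 130 128];-0.1 [146 145 143];-0.096 [156 157 158];-0.092 [157 159 160];-0.088 [173 175 176];-0.084 [180 182 183];-0.08 [186 188 189];-0.076 [186 187 187];-0.072 [180 181 181];-0.068 [162 169 162];-0.064 [ 66 107  53];-0.06 [49 99 36];-0.056 [48 95 35];-0.052 [ 52 103  38];[[ 0.9643  0.2647 -0.0006]
 [ 0.2647 -0.9643  0.0019]
 [-0.     -0.002  -1.    ]]
```

drive_tool(
  steps=[
    [41,-25,-8,-0.142],
    [82,-50,-17,-0.284],
    [122,-74,-25,-0.426],
    [163,-99,-33,-0.568],
    [204,-124,-42,-0.71],
  ],
  hand=0.6,
)

```text
time_s: 0.65
ee_pos: [0.3368, -0.4515, 0.2607]
tcp_rot: [-2.769, -1.483, 0.0]
contact_force: [0.8, -0.3, -0.4]
width: 0.628
grip_force: 0.0
```

drive_tool(
  steps=[
    [47,8,-8,-0.142],
    [94,16,-17,-0.284],
    [141,23,-25,-0.426],
    [188,31,-33,-0.568],
    [236,39,-42,-0.71],
  ],
)

```text
time_s: 1.15
ee_pos: [0.5007, -0.278, 0.3028]
tcp_rot: [-2.081, -2.353, 0.001]
contact_force: [0.3, -0.6, -0.0]
width: 0.601
grip_force: 0.0
```

```bash
cat >> h.py <<'E'
def go(x,y,z,yaw):
    s=manip.read_state();M=R.from_rotvec(s["tcp_rot"]).as_matrix();yw=np.arctan2(M[1,0],M[0,0])
    d=(np.array([x,y,z])-s["ee_pos"])@np.c_[[np.cos(yw),np.sin(yw),0],[np.sin(yw),-np.cos(yw),0],[0,0,-1]]*1000
    t=-(yaw-yw);t=(t+np.pi)%(2*np.pi)-np.pi
    print("t",s["time_s"],"pos",s["ee_pos"].round(4),"yaw",yw.round(4),"F",s["contact_force"].round(2),"q7",s["qpos"][6].round(2),"| shift",d.round(1),"turn",t.round(3),"len",np.linalg.norm(d).round(0))
E
python3 - <<'E'
from h import *
c=cap("wrist");pickle.dump(c,open("w1.pkl","wb"));cv2.imwrite("pics/w1.png",c["pixels"])
go(.5753,-.2742,.12,1.69)
E
```

```text
t 1.2 pos [ 0.5083 -0.2678  0.3047] yaw 1.7119 F [4.41 4.96 1.34] q7 0.4 | shift [-15.8  65.4 184.7] turn 0.022 len 197.0
```

View pics/w1.png

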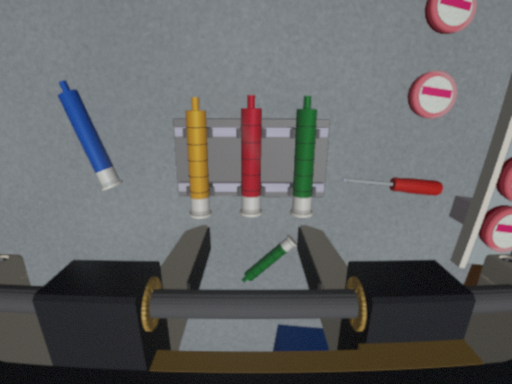

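Green barrel: nozzle tip at (308,96) and flange at (302,216). The picture was taken while the arm was still settling, so I'm retaking it.

```bash
python3 - <<'E'
from h import *
np.set_printoptions(precision=4,suppress=True)
c=cap("wrist");pickle.dump(c,open("w2.pkl","wb"));t=pickle.load(open("top.pkl","rb"))
print(manip.read_state()["qpos"])
h=hsv(c);m=((h[...,0]>45)&(h[...,0]<80)&(h[...,1]>110)&(h[...,2]>30)).astype(np.uint8);m[222:]=0
q=np.argwhere(m)[:,::-1];print(q.min(0),q.max(0))
# centreline by row, green body rows
rows=range(q[:,1].min()+16,q[:,1].max()-4);cl=np.array([[q[q[:,1]==r,0].mean(),r] for r in rows])
w=onz(c,cl,.045)[:,:2];mu=w.mean(0);u=np.linalg.svd(w-mu)[2][0];u*=np.sign(u[1])
tip=onz(c,[[cl[0,0],q[:,1].min()]],.047)[0][:2]
w2=((h[...,1]<60)&(h[...,2]>150)).astype(np.uint8);ys,xs=np.where(w2[190:228,288:318]);print("white rows",ys.min()+190,ys.max()+190)
fl=onz(c,[[xs.mean()+288,ys.max()+190]],.035)[0][:2]
sh=onz(c,[[cl[0,0],r] for r in (q[:,1].min(),q[:,1].min()+12)],.05)[:,:2]
f=lambda p:(p-mu)@u
print("axis",mu,u,"yaw",np.arctan2(u[1],u[0]),"tip",f(tip),"flange",f(fl),"L",f(tip)-f(fl),"mid by tip",tip-.098*u,"by fl",fl+.08*u)
go(.5753,-.2742,.12,1.69)
E
```

```text
[ 0.7482  0.4536 -0.4568  1.51    0.1998  1.2214  0.3966]
[286 105] [307 203]
white rows 191 224
axis [ 0.5737 -0.2553] [-0.1264  0.992 ] yaw 1.697537974628414 tip 0.08021484132038025 flange -0.10875973445203069 L 0.18897457577241095 mid by tip [ 0.5745 -0.2732] by fl [ 0.5876 -0.2825]
t 1.25 pos [ 0.5058 -0.2708  0.304 ] yaw 1.7036 F [ 0.24  0.4  -0.24] q7 0.4 | shift [-12.6  68.5 184. ] turn 0.014 len 197.0
```

drive_tool(
  steps=[
    [40,7,3,-0.113],
    [81,15,6,-0.226],
    [121,22,9,-0.339],
    [162,29,12,-0.452],
    [202,36,15,-0.565],
  ],
  hand=0.45,
)

```text
time_s: 1.75
ee_pos: [0.5118, -0.0735, 0.2873]
tcp_rot: [-1.346, -2.838, 0.001]
contact_force: [-0.0, 0.1, 0.3]
width: 0.452
grip_force: 0.0
```

drive_tool(
  steps=[
    [30,28,3,-0.113],
    [60,56,6,-0.226],
    [91,83,9,-0.339],
    [121,111,12,-0.452],
    [151,139,15,-0.565],
  ],
)

```text
time_s: 2.25
ee_pos: [0.5249, 0.131, 0.2723]
tcp_rot: [-0.502, -3.101, 0.001]
contact_force: [0.8, 0.2, -0.0]
width: 0.447
grip_force: 0.0
```

drive_tool(
  steps=[
    [11,40,4,-0.113],
    [21,79,7,-0.226],
    [32,119,10,-0.339],
    [43,159,14,-0.453],
    [43,159,14,-0.453],
  ],
)

```text
time_s: 2.75
ee_pos: [0.5321, 0.3009, 0.2576]
tcp_rot: [0.218, -3.131, -0.008]
contact_force: [-0.7, 0.1, 0.0]
width: 0.451
grip_force: 0.0
```

```bash
python3 - <<'E'
from h import *
cap("wrist");cap("wrist");c=cap("wrist");pickle.dump(c,open("w3.pkl","wb"));cv2.imwrite("pics/w3.png",c["pixels"])
go(.534,.3033,.2,3.287);print(manip.read_state()["qpos"].round(2))
h=hsv(c);m=(((h[...,0]<8)|(h[...,0]>172))&(h[...,1]>150)&(h[...,2]>70)).astype(np.uint8)
n,l,st,ce=cv2.connectedComponentsWithStats(m)
for i in range(1,n):
    if st[i,4]>60: print(st[i],ce[i],onz(c,ce[i],.149)[0].round(4))
E
```

```text
t 2.9 pos [0.5352 0.2934 0.258 ] yaw -3.0143 F [ 0.1  -0.49 -1.34] q7 0.73 | shift [-0.1 10.  58. ] turn -0.018 len 59.0
[-0.06  0.64 -0.86  1.47  0.5   1.26  0.73]
[256 178  12  28 316] [261.5        191.80379747] [0.5344 0.3018 0.149 ]
[422 265  31  22 450] [438.93555556 275.06      ] [0.6065 0.5175 0.149 ]
[ 54 353  20   8  77] [ 64.1038961  355.90909091] [0.7894 0.0779 0.149 ]
```

View pics/w3.png

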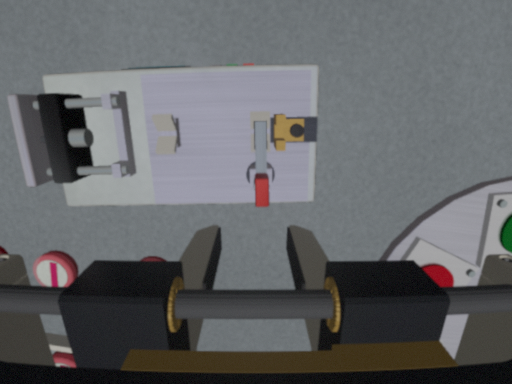

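The knob is at (261,192) under the gripper and the bar runs up to (260,122). The brass fork is at about (281,131), the saddles at (163,133) and (260,130). I'll compute pump yaw and cradle from the fork cheeks, saddles and housing corners.

```bash
python3 - <<'E'
from h import *
np.set_printoptions(precision=4,suppress=True)
c=pickle.load(open("w3.pkl","rb"));t=pickle.load(open("top.pkl","rb"));s=pickle.load(open("scene.pkl","rb"))
k=onz(c,[[49,76],[318,67],[313,202],[66,206]],.07)[:,:2]
print(k,k.mean(0));d=k[1]-k[0];d2=k[2]-k[3];print([np.arctan2(-v[0],v[1]) for v in (d,d2)],[np.linalg.norm(v) for v in(d,d2)])
h=hsv(c);m=((h[...,0]>12)&(h[...,0]<30)&(h[...,1]>130)&(h[...,2]>90)).astype(np.uint8);m[180:]=0
y,x=np.where(m);print("brass",x.min(),x.max(),y.min(),y.max())
top=m[:, :].copy();cx=[ (x[(y<126)].mean(),y[y<126].mean()),(x[y>136].mean(),y[y>136].mean())]
print("cheeks",cx,onz(c,cx,.11)[:,:2])
# saddles: cream (slightly yellow) mask
m=((h[...,0]>15)&(h[...,0]<40)&(h[...,1]>12)&(h[...,1]<80)&(h[...,2]>110)).astype(np.uint8)
for b in ((148,105,182,160),(245,105,274,160)):
    yy,xx=np.where(m[b[1]:b[3],b[0]:b[2]]);
    if len(xx):
        r=np.array([[xx.min()+b[0],yy.min()+b[1]],[xx.max()+b[0]+1,yy.max()+b[1]+1]]);print("saddle",r,onz(c,r,.1)[:,:2],onz(c,[r.mean(0)],.1)[:,:2])
for yaw in (.13,.145,.16):
    X=np.array([np.cos(yaw),np.sin(yaw)]);Y=np.array([-X[1],X[0]]);print(yaw,"cradle",np.array([.5342,.3023])-.055*X-.064*Y)
big=cv2.resize(c["pixels"][100:215,140:330],None,fx=4,fy=4,interpolation=cv2.INTER_CUBIC);cv2.imwrite("pics/w3b.png",big)
E
```

```text
[[0.4466 0.0333]
 [0.3992 0.3513]
 [0.5627 0.3761]
 [0.6121 0.0472]] [0.5051 0.202 ]
[np.float64(0.1479700204881408), np.float64(0.14928397664480433)] [np.float64(0.3215327229341213), np.float64(0.33266854533192847)]
brass 276 302 117 145
cheeks [(np.float64(293.42857142857144), np.float64(121.42857142857143)), (np.float64(288.5), np.float64(142.0))] [[0.4631 0.3275]
 [0.4856 0.3258]]
saddle [[154 115]
 [176 153]] [[0.4761 0.1745]
 [0.5156 0.2015]] [[0.4956 0.1878]]
saddle [[251 113]
 [269 150]] [[0.4606 0.2811]
 [0.4985 0.3067]] [[0.4793 0.2937]]
0.13 cradle [0.488  0.2317]
0.145 cradle [0.489 0.231]
0.16 cradle [0.4901 0.2304]
```

View pics/w3b.png

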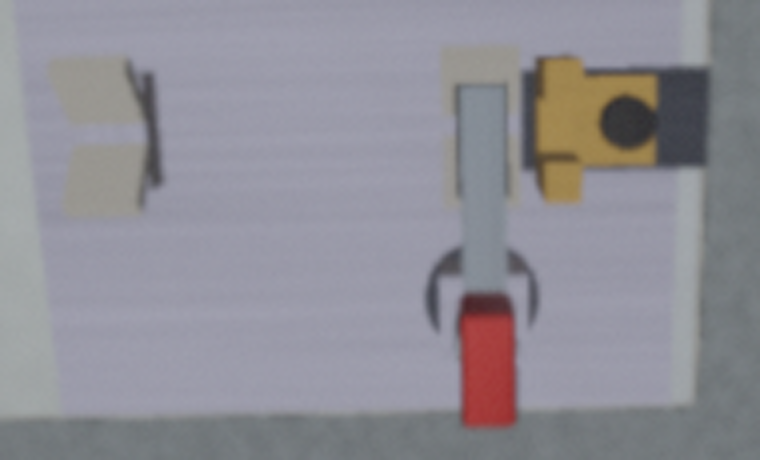

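drive_tool(
  steps=[
    [0,5,30,-0.02],
    [0,9,60,-0.02],
    [0,9,80,-0.02],
    [0,9,80,-0.02],
    [0,9,80,-0.02],
  ],
)

```text
time_s: 3.4
ee_pos: [0.5347, 0.3021, 0.1792]
tcp_rot: [-0.229, 3.133, -0.001]
contact_force: [0.3, 0.3, -0.1]
width: 0.449
grip_force: 0.0
```

```bash
python3 -c "
from h import *
go(.534,.3026,.124,3.290);cap('top');go(.534,.3026,.124,3.290);cap('top');go(.534,.3026,.124,3.290)"
```

```text
t 3.4 pos [0.5347 0.3021 0.1792] yaw -2.9954 F [ 0.33  0.26 -0.1 ] q7 0.67 | shift [ 0.6  0.6 55.2] turn -0.002 len 55.0
t 3.45 pos [0.5348 0.303  0.1801] yaw -2.9948 F [-0.76 -0.37  0.81] q7 0.67 | shift [ 0.9 -0.2 56.1] turn -0.002 len 56.0
t 3.5 pos [0.5348 0.3035 0.1804] yaw -2.9943 F [0.19 0.18 0.7 ] q7 0.67 | shift [ 0.9 -0.7 56.4] turn -0.001 len 56.0
```

drive_tool(
  steps=[
    [1,0,20,0],
    [1,0,40,0],
    [1,0,55,0],
    [1,0,55,0],
    [1,0,55,0],
  ],
)

```text
time_s: 4.0
ee_pos: [0.5331, 0.3039, 0.1245]
tcp_rot: [-0.234, 3.132, 0.001]
contact_force: [0.7, 0.1, 0.5]
width: 0.449
grip_force: 0.0
```

drive_tool(
  steps=[
    [0,0,0,0],
    [0,0,0,0],
    [0,0,0,0],
    [0,0,0,0],
    [0,0,0,0],
  ],
  hand=0,
  grip_force=40,
)

```text
time_s: 4.5
ee_pos: [0.533, 0.3029, 0.1241]
tcp_rot: [-0.233, 3.132, -0.002]
contact_force: [-0.5, -2.9, 3.1]
width: 0.146
grip_force: 40.0
```

drive_tool(
  steps=[
    [0,0,-6,0],
    [0,0,-12,0],
    [0,0,-18,0],
    [0,0,-24,0],
    [0,0,-29,0],
  ],
)

```text
time_s: 5.0
ee_pos: [0.5328, 0.3027, 0.1524]
tcp_rot: [0.234, -3.132, 0.002]
contact_force: [2.9, -0.8, -11.2]
width: 0.147
grip_force: 40.0
```

drive_tool(
  steps=[
    [0,0,0,0.12],
    [0,0,0,0.24],
    [0,0,0,0.36],
    [0,0,0,0.48],
    [0,0,0,0.6],
  ],
)

```text
time_s: 5.5
ee_pos: [0.533, 0.3038, 0.1527]
tcp_rot: [0.709, 3.06, 0.002]
contact_force: [3.1, 1.1, -11.7]
width: 0.146
grip_force: 40.0
```

drive_tool(
  steps=[
    [0,0,0,0.12],
    [0,0,0,0.24],
    [0,0,0,0.36],
    [0,0,0,0.48],
    [0,0,0,0.6],
  ],
)

```text
time_s: 6.0
ee_pos: [0.5337, 0.3046, 0.1529]
tcp_rot: [1.581, 2.714, 0.005]
contact_force: [5.7, 2.2, -11.1]
width: 0.146
grip_force: 40.0
```

```bash
python3 -c "
from h import *
go(.534,.3026,.146,2.09);c=cap('scene');a=cap('wrist');print(manip.read_state()['qpos'].round(2),manip.read_state()['torque'])
import cv2
cv2.imwrite('pics/s1.png',np.hstack([cv2.resize(c['pixels'][200:350,260:420],(400,375)),cv2.resize(a['pixels'],(400,300))[0:375] if 0 else cv2.resize(a['pixels'][60:300],(400,375))]))"
```

```text
t 6.0 pos [0.5337 0.3046 0.1529] yaw 2.0867 F [  5.67   2.19 -11.06] q7 -0.36 | shift [-1.9 -0.7  6.9] turn -0.003 len 7.0
[-0.27  0.67 -0.48  1.61  0.36  0.96 -0.35] [ 0.10981475 -1.26520875  0.01435278]
```

View pics/s1.png

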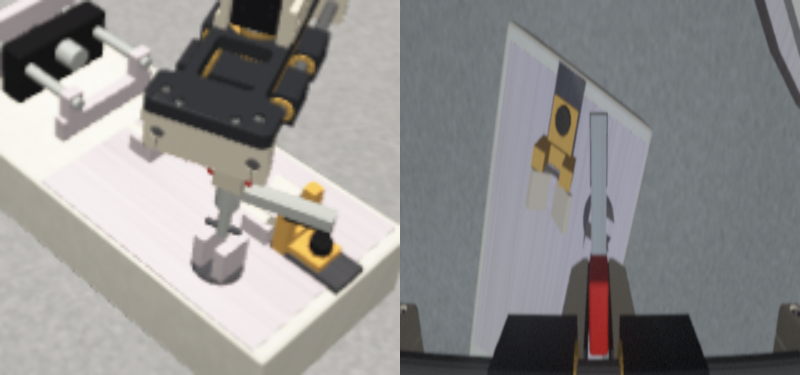

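drive_tool(
  steps=[
    [-1,0,0,0.05],
    [-1,0,2,0.1],
    [-1,0,4,0.1],
    [-1,0,6,0.1],
    [-1,0,6.5,0.1],
  ],
)

```text
time_s: 6.6
ee_pos: [0.5339, 0.3046, 0.1465]
tcp_rot: [-1.708, -2.636, -0.007]
contact_force: [5.2, 2.2, -10.8]
width: 0.147
grip_force: 40.0
```

drive_tool(
  steps=[
    [0,0,0,0],
    [0,0,0.5,0],
    [0,0,0.5,0],
    [0,0,0.5,0],
    [0,0,0.5,0],
  ],
)

```text
time_s: 7.1
ee_pos: [0.5339, 0.3046, 0.1462]
tcp_rot: [-1.708, -2.636, -0.007]
contact_force: [5.3, 2.7, -10.5]
width: 0.151
grip_force: 40.0
```

drive_tool(
  steps=[
    [0,0,0.5,0],
    [0,0,1,0],
    [0,0,1,0],
    [0,0,1,0],
    [0,0,1,0],
  ],
)

```text
time_s: 7.6
ee_pos: [0.5339, 0.3046, 0.146]
tcp_rot: [1.708, 2.636, 0.007]
contact_force: [3.6, 2.4, -5.7]
width: 0.149
grip_force: 40.0
```

Now it's reaching the collar.

drive_tool(
  steps=[
    [0,0,0.5,0],
    [0,0,1,0],
    [0,0,1,0],
    [0,0,1,0],
    [0,0,1,0],
  ],
)

```text
time_s: 8.1
ee_pos: [0.5339, 0.3045, 0.1457]
tcp_rot: [1.709, 2.636, 0.007]
contact_force: [2.5, 3.4, 6.1]
width: 0.149
grip_force: 40.0
```

drive_tool(
  steps=[
    [0,0,0,0],
    [0,0,0,0],
    [0,0,0,0],
    [0,0,0,0],
    [0,0,0,0],
  ],
  hand=0.45,
  grip_force=10,
)

```text
time_s: 8.6
ee_pos: [0.5326, 0.3021, 0.1432]
tcp_rot: [-1.709, -2.635, 0.003]
contact_force: [-0.5, 0.2, -0.7]
width: 0.445
grip_force: 0.0
```

drive_tool(
  steps=[
    [0,0,-15,0],
    [0,0,-40,0],
    [0,0,-80,0],
    [0,0,-120,0],
    [0,0,-140,0],
  ],
)

```text
time_s: 9.1
ee_pos: [0.5338, 0.3037, 0.2875]
tcp_rot: [1.708, 2.634, 0.008]
contact_force: [0.3, -0.2, -0.0]
width: 0.449
grip_force: 0.0
```

```bash
python3 -c "
from h import *
go(.5745,-.2732,.27,1.693)
c=cap('top');h=hsv(c);m=(((h[...,0]<8)|(h[...,0]>172))&(h[...,1]>150)&(h[...,2]>70)).astype(np.uint8);print(manip.read_state()['qpos'].round(2))"
```

```text
t 9.1 pos [0.5338 0.3037 0.2875] yaw 1.9909 F [ 0.29 -0.17 -0.04] q7 -0.36 | shift [-543.3 -198.1   17.5] turn 0.298 len 579.0
[-0.26  0.54 -0.5   1.42  0.26  1.24 -0.36]
```

drive_tool(
  steps=[
    [-44,-16,1,0.06],
    [-89,-32,3,0.12],
    [-133,-49,4,0.18],
    [-178,-65,6,0.24],
    [-222,-81,7,0.298],
  ],
  hand=0.6,
)

```text
time_s: 9.65
ee_pos: [0.549, 0.0647, 0.2758]
tcp_rot: [-2.084, -2.349, 0.002]
contact_force: [0.6, -0.6, 0.4]
width: 0.6
grip_force: 0.0
```

drive_tool(
  steps=[
    [-47,-2,1,0],
    [-94,-5,3,0],
    [-141,-7,4,0],
    [-188,-10,6,0],
    [-235,-12,7,0],
  ],
)

```text
time_s: 10.15
ee_pos: [0.5656, -0.1696, 0.2688]
tcp_rot: [-2.081, -2.352, 0.001]
contact_force: [0.5, 0.1, -0.1]
width: 0.599
grip_force: 0.0
```

drive_tool(
  steps=[
    [-45,-2,10,0],
    [-90,-4,40,0],
    [-119,-6,80,0],
    [-119,-6,110,0],
    [-119,-6,110,0],
  ],
)

```text
time_s: 10.65
ee_pos: [0.5702, -0.287, 0.1534]
tcp_rot: [-2.077, -2.341, 0.007]
contact_force: [-0.3, 0.4, -0.6]
width: 0.598
grip_force: 0.0
```

```bash
python3 -c "
from h import *
go(.5760,-.2851,.028,1.693);cap('top');cap('top');go(.5760,-.2851,.028,1.693)
c=cap('wrist');h=hsv(c);m=((h[...,0]>45)&(h[...,0]<80)&(h[...,1]>110)&(h[...,2]>30)).astype(np.uint8);n,l,st,ce=cv2.connectedComponentsWithStats(m)
for i in range(1,n):
  if st[i,4]>300:
    print(st[i]);q=np.argwhere(l==i)[:,::-1];rs=np.unique(q[:,1])[25:-5];cl=np.array([[q[q[:,1]==r,0].mean(),r] for r in rs]);w=onz(c,cl,.045)[:,:2];mu=w.mean(0);u=np.linalg.svd(w-mu)[2][0];u*=np.sign(u[1]);print(mu,np.arctan2(u[1],u[0]),'x at grip',mu+u*((-.2851-mu[1])/u[1]));tip=onz(c,[[cl[0,0],st[i,1]]],.047)[0,:2];print('mid',tip-.098*u)"
```

```text
t 10.65 pos [ 0.5702 -0.287   0.1534] yaw 1.6902 F [-0.26  0.43 -0.55] q7 0.34 | shift [  1.2   6.  125.4] turn -0.003 len 126.0
t 10.75 pos [ 0.5751 -0.2854  0.1595] yaw 1.694 F [0.1  0.3  0.68] q7 0.34 | shift [  0.2   0.9 131.5] turn 0.001 len 131.0
[ 242   72   30  153 3759]
[ 0.57363645 -0.25606141] 1.678890700898769 x at grip [ 0.57678764 -0.2851    ]
mid [ 0.57413829 -0.27292011]
```

drive_tool(
  steps=[
    [0,1,30,0],
    [0,1,65,0],
    [0,1,100,0],
    [0,1,120,0],
    [0,1,131,0],
  ],
)

```text
time_s: 11.3
ee_pos: [0.5771, -0.2853, 0.0292]
tcp_rot: [2.079, 2.354, 0.002]
contact_force: [0.1, -0.2, 0.2]
width: 0.599
grip_force: 0.0
```

drive_tool(
  steps=[
    [0,0,0,0],
    [0,0,0,0],
    [0,0,0,0],
    [0,0,0,0],
    [0,0,0,0],
  ],
  hand=0,
  grip_force=12,
)

```text
time_s: 11.8
ee_pos: [0.5778, -0.2868, 0.0304]
tcp_rot: [2.079, 2.35, 0.003]
contact_force: [-0.1, -0.4, 4.3]
width: 0.318
grip_force: 12.0
```

```bash
python3 -c "
from h import *
go(.5760,-.2851,.17,1.693)"
```

```text
t 11.8 pos [ 0.5778 -0.2868  0.0304] yaw 1.6929 F [-0.13 -0.44  4.33] q7 0.29 | shift [   1.9   -1.6 -139.6] turn -0.0 len 140.0
```

drive_tool(
  steps=[
    [0,0,-10,0],
    [0,0,-30,0],
    [0,0,-60,0],
    [0,0,-100,0],
    [0,0,-140,0],
  ],
)

```text
time_s: 12.3
ee_pos: [0.5746, -0.2863, 0.1697]
tcp_rot: [-2.08, -2.351, 0.002]
contact_force: [1.8, -0.3, -1.7]
width: 0.32
grip_force: 12.0
```

drive_tool(
  steps=[
    [25,-1,-10,0],
    [55,-3,-20,0],
    [90,-5,-30,0],
    [128,-7,-40,0],
    [167,-8,-45,0],
  ],
)

```text
time_s: 12.8
ee_pos: [0.5467, -0.1209, 0.2147]
tcp_rot: [2.083, 2.351, -0.001]
contact_force: [0.4, 0.1, -1.7]
width: 0.318
grip_force: 12.0
```

drive_tool(
  steps=[
    [36,-2,0,-0.005],
    [72,-3,0,-0.01],
    [108,-5,0,-0.015],
    [144,-7,0,-0.02],
    [180,-8,0,-0.026],
  ],
)

```text
time_s: 13.3
ee_pos: [0.5164, 0.0568, 0.2139]
tcp_rot: [-2.051, -2.379, 0.003]
contact_force: [1.0, 0.8, -1.0]
width: 0.319
grip_force: 12.0
```

drive_tool(
  steps=[
    [36,-2,0,0],
    [72,-3,0,0],
    [108,-5,0,0],
    [140,-7,0,0],
    [150,-8,0,0],
  ],
)

```text
time_s: 13.8
ee_pos: [0.4855, 0.2073, 0.2141]
tcp_rot: [-2.042, -2.385, -0.001]
contact_force: [0.0, -0.4, -1.2]
width: 0.32
grip_force: 12.0
```

```bash
python3 - <<'E'
from h import *
go(.4924,.2084,.0904,1.7188);[cap('top') for _ in range(3)];go(.4924,.2084,.0904,1.7188)
s=cap('scene');c=cap('wrist');pickle.dump(c,open("w4.pkl","wb"));print(manip.read_state()['width'])
cv2.imwrite('pics/s2.png',np.hstack([cv2.resize(s['pixels'][150:350,230:430],(400,400)),cv2.resize(c['pixels'],(400,400))]))
E
```

```text
t 13.8 pos [0.4855 0.2073 0.2141] yaw 1.7254 F [ 0.05 -0.37 -1.15] q7 -0.51 | shift [1.000e-01 7.000e+00 1.237e+02] turn 0.007 len 124.0
t 13.95 pos [0.4875 0.2022 0.2136] yaw 1.7192 F [-0.03 -1.   -1.59] q7 -0.51 | shift [  5.4   5.7 123.2] turn 0.0 len 123.0
0.3166942815600261
```

View pics/s2.png

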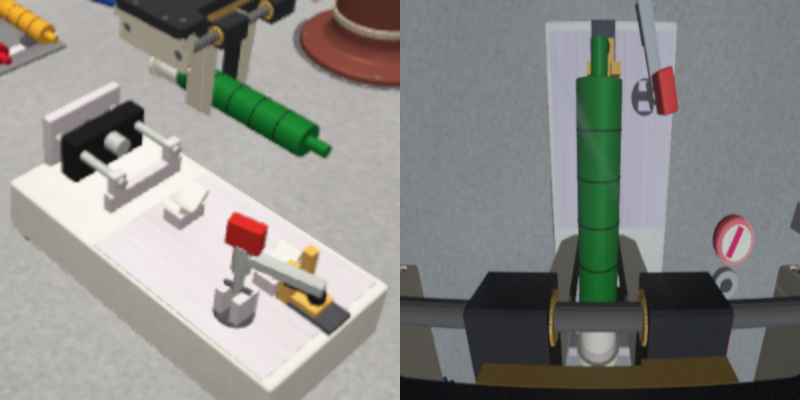

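The bar rests turned aside with its knob at rest, and the barrel is held roughly level over the pump. In the wrist view the nozzle tip is at about (255,35), in the scene view about (394,225).

drive_tool(
  steps=[
    [3,3,20,0],
    [5,6,40,0],
    [5,6,60,0],
    [5,6,75,0],
    [5,6,75,0],
  ],
)

```text
time_s: 14.55
ee_pos: [0.4923, 0.2057, 0.1366]
tcp_rot: [-2.054, -2.375, 0.009]
contact_force: [0.1, 0.2, -1.1]
width: 0.32
grip_force: 12.0
```

```bash
python3 - <<'E'
from h import *
np.set_printoptions(precision=4,suppress=True)
cap('top');cap('top');go(.4924,.2084,.0904,1.7188)
st=manip.read_state();s=cap('scene');c=cap('wrist');go(.4924,.2084,.0904,1.7188)
def g(c,box):
    h=hsv(c);m=((h[...,0]>45)&(h[...,0]<82)&(h[...,1]>110)&(h[...,2]>25)).astype(np.uint8)
    x0,y0,x1,y1=box;k=np.zeros_like(m);k[y0:y1,x0:x1]=m[y0:y1,x0:x1];n,l,q,ce=cv2.connectedComponentsWithStats(k);i=1+q[1:,4].argmax();return np.argwhere(l==i)[:,::-1]
a=g(c,(150,0,350,300));b=g(s,(200,100,460,380))
wr=[(r,a[a[:,1]==r,0].min(),a[a[:,1]==r,0].max()) for r in np.unique(a[:,1])]
print([tuple(map(int,w)) for w in wr[:24]],wr[60],wr[120])
# scene: extreme point along principal direction
mu=b.mean(0);u=np.linalg.svd(b-mu)[2][0];u*=np.sign(u[0]);p=(b-mu)@u;e=b[p>p.max()-1.5].mean(0);print("scene tip",e,"end other",p.min())
ta=a[a[:,1]==a[:,1].min()].mean(0);T=tri([c,s],[ta,e]);print("tip tri",T)
X=np.array([np.cos(.148),np.sin(.148)]);Y=np.array([-X[1],X[0]])
M=R.from_rotvec(st['tcp_rot']).as_matrix();print("tip in tool",(T-st['ee_pos'])@M*1000)
rel=onz(c,[ta],st['ee_pos'][2]+.0146)[0]-st['ee_pos'];print("tip in tool (plane)",rel@M*1000)
# shoulder: row where width grows
ws=[w for w in wr if w[2]-w[1]>28];r0=ws[0][0];sh=onz(c,[[(ws[3][1]+ws[3][2])/2,r0]],st['ee_pos'][2]+.0246)[0]-st['ee_pos'];print("shoulder row",r0,sh@M*1000)
mid=[onz(c,[[(w[1]+w[2])/2,w[0]]],st['ee_pos'][2]+.0146)[0] for w in ws[5:90:10]];mid=(np.array(mid)-np.r_[.489,.2312,0])[:,:2];print("axis in pump mm",np.c_[mid@X,mid@Y]*1000)
E
```

```text
t 14.65 pos [0.4937 0.2076 0.1389] yaw 1.7164 F [ 0.08  0.06 -1.04] q7 -0.56 | shift [ 1.  -1.1 48.5] turn -0.002 len 49.0
t 14.75 pos [0.494  0.2086 0.1397] yaw 1.7174 F [-0.47 -0.42 -1.51] q7 -0.56 | shift [ 0.1 -1.6 49.3] turn -0.001 len 49.0
[(34, 250, 260), (35, 246, 262), (36, 244, 263), (37, 244, 264), (38, 244, 264), (39, 245, 264), (40, 244, 264), (41, 245, 264), (42, 245, 264), (43, 245, 264), (44, 245, 264), (45, 245, 264), (46, 245, 264), (47, 245, 264), (48, 245, 264), (49, 245, 264), (50, 245, 264), (51, 245, 264), (52, 245, 264), (53, 245, 264), (54, 245, 264), (55, 245, 264), (56, 245, 264), (57, 245, 264)] (np.int64(94), np.int64(230), np.int64(282)) (np.int64(154), np.int64(228), np.int64(280))
scene tip [384.8889 264.2222] end other -32.71026115196409
tip tri [0.4772 0.3209 0.1523]
tip in tool [114.4981   0.0929 -13.4962]
tip in tool (plane) [114.5316  -0.1329 -14.6799]
shoulder row 73 [ 95.4696  -0.3837 -24.6666]
axis in pump mm [[ 1.2924 70.0992]
 [ 1.2938 65.3037]
 [ 2.3139 60.4375]
 [ 2.8379 55.497 ]
 [ 3.8895 50.4776]
 [ 1.0396 44.8623]
 [ 1.0393 39.6633]
 [ 1.0392 34.3711]
 [ 1.0391 28.9806]]
```

drive_tool(
  steps=[
    [0,-1,10,0],
    [0.5,-1.6,20,0],
    [0.5,-1.6,30,0],
    [0.5,-1.6,38,0],
    [0.5,-1.6,40,0],
  ],
)

```text
time_s: 15.25
ee_pos: [0.4906, 0.2089, 0.0972]
tcp_rot: [-2.05, -2.379, 0.004]
contact_force: [0.5, 0.1, -1.2]
width: 0.321
grip_force: 12.0
```

drive_tool(
  steps=[
    [0,0,1,0],
    [0,0,2,0],
    [0,0,3,0],
    [0,0,4,0],
    [0,0,5,0],
  ],
)

```text
time_s: 15.75
ee_pos: [0.4915, 0.2093, 0.0939]
tcp_rot: [2.051, 2.379, 0.001]
contact_force: [-0.5, -0.1, -0.4]
width: 0.318
grip_force: 12.0
```

```bash
python3 -c "
from h import *
go(.4923,.2089,.0904,1.7188);print(manip.read_state()['torque'])"
```

```text
t 15.75 pos [0.4915 0.2093 0.0939] yaw 1.7188 F [-0.54 -0.11 -0.36] q7 -0.6 | shift [-0.5  0.7  3.5] turn -0.0 len 4.0
[-0.05113197 -0.12932197  0.01992676]
```

drive_tool(
  steps=[
    [0,0,0.5,0],
    [0,0,1,0],
    [0,0,1.5,0],
    [0,0,2,0],
    [0,0,2,0],
  ],
)

```text
time_s: 16.25
ee_pos: [0.4919, 0.2095, 0.092]
tcp_rot: [2.051, 2.379, 0.002]
contact_force: [1.7, -0.1, 0.4]
width: 0.319
grip_force: 12.0
```

drive_tool(
  steps=[
    [0,0,0.5,0],
    [0,0,1,0],
    [0,0,1,0],
    [0,0,1.5,0],
    [0,0,1.5,0],
  ],
)

```text
time_s: 16.75
ee_pos: [0.4927, 0.2097, 0.0911]
tcp_rot: [2.05, 2.378, 0.005]
contact_force: [1.9, 0.1, 5.0]
width: 0.318
grip_force: 12.0
```

drive_tool(
  steps=[
    [0,0,-0.5,0],
    [0,0,-0.5,0],
    [0,0,-0.5,0],
    [0,0,-0.5,0],
    [0,0,-0.5,0],
  ],
  hand=0.42,
  grip_force=5,
)

```text
time_s: 17.25
ee_pos: [0.4909, 0.2092, 0.0904]
tcp_rot: [-2.051, -2.379, 0.001]
contact_force: [0.2, -0.0, 0.1]
width: 0.422
grip_force: 0.0
```

```bash
python3 - <<'E'
from h import *
np.set_printoptions(precision=4,suppress=True)
go(.4923,.2089,.0904,1.7188)
s=cap('scene');c=cap('wrist')
cv2.imwrite('pics/s3.png',np.hstack([cv2.resize(s['pixels'][200:330,260:420],(400,400)),cv2.resize(c['pixels'][0:200,170:370],(400,400))]))
h=hsv(c);m=((h[...,0]>45)&(h[...,0]<82)&(h[...,1]>110)&(h[...,2]>25))
X=np.array([np.cos(.148),np.sin(.148)]);Y=np.array([-X[1],X[0]])
for r in range(20,170,12):
    x=np.where(m[r,190:330])[0]+190
    if len(x): p=(onz(c,[[(x.min()+x.max())/2,r]],.105)[0,:2]-[.489,.2312]);print(r,x.min(),x.max(),p@X*1000,p@Y*1000)
E
```

```text
t 17.25 pos [0.4909 0.2092 0.0904] yaw 1.719 F [ 0.17 -0.02  0.07] q7 -0.6 | shift [-0.5  1.3  0. ] turn 0.0 len 1.0
44 248 268 -0.17732797374254353 87.2731170929915
56 248 267 -0.39772652426536775 81.7785411259483
68 248 268 -0.12601199709378724 76.20230915093481
80 230 285 -0.34906255744862774 70.53585212873153
92 231 285 -0.07076600250128658 64.7741349947633
104 234 285 0.723911900480287 58.910115529188495
116 239 285 2.0513498226929765 52.9366185397002
128 243 284 2.8868197821128354 46.84387305851474
140 231 284 -0.21077700331965896 40.61793554291465
152 232 284 0.08654623683766909 34.26335675906859
164 232 284 0.12169211838765201 27.76486192927322
```

View pics/s3.png

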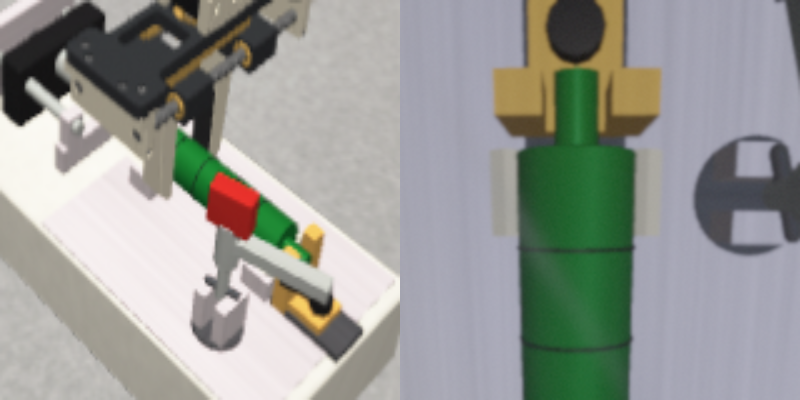

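The barrel lies in both saddles with its nozzle between the cheeks. The shoulder is about 5 mm short of the fork. I'll regrip lightly and slide it forward.

drive_tool(
  steps=[
    [0,1,0,0],
    [0,1,0,0],
    [0,1,0,0],
    [0,1,0,0],
    [0,1,0,0],
  ],
  hand=0,
  grip_force=5,
)

```text
time_s: 17.85
ee_pos: [0.4933, 0.2096, 0.0909]
tcp_rot: [2.051, 2.379, 0.003]
contact_force: [3.2, 0.3, -0.3]
width: 0.319
grip_force: 5.0
```

drive_tool(
  steps=[
    [0.5,0,0,0],
    [1,0,0,0],
    [1.5,0,0,0],
    [2,0,0,0],
    [2.5,0,0,0],
  ],
)

```text
time_s: 18.35
ee_pos: [0.4928, 0.2113, 0.091]
tcp_rot: [2.051, 2.378, 0.001]
contact_force: [4.4, -2.9, 3.2]
width: 0.318
grip_force: 5.0
```

drive_tool(
  steps=[
    [0.4,0,0,0],
    [0.8,0,0,0],
    [1.2,0,0,0],
    [1.6,0,0,0],
    [2,0,0,0],
  ],
)

```text
time_s: 18.85
ee_pos: [0.4925, 0.2134, 0.091]
tcp_rot: [2.051, 2.378, 0.001]
contact_force: [4.3, -3.4, 2.6]
width: 0.323
grip_force: 5.0
```

drive_tool(
  steps=[
    [0,0.5,0,0],
    [0,1,0,0],
    [0,1,0,0],
    [0,1,0,0],
    [0,1,0,0],
  ],
)

```text
time_s: 19.35
ee_pos: [0.4926, 0.2139, 0.0908]
tcp_rot: [2.051, 2.38, -0.0]
contact_force: [2.5, -3.8, 4.8]
width: 0.319
grip_force: 5.0
```

drive_tool(
  steps=[
    [0.3,0,0,0],
    [0.6,0,0,0],
    [0.9,0,0,0],
    [1.2,0,0,0],
    [1.5,0,0,0],
  ],
)

```text
time_s: 19.85
ee_pos: [0.4926, 0.2143, 0.0907]
tcp_rot: [2.051, 2.378, -0.002]
contact_force: [4.3, -5.0, 3.4]
width: 0.318
grip_force: 5.0
```

```bash
python3 - <<'E'
from h import *
go(.4923,.2089,.0904,1.7188)
c=cap('wrist')
cv2.imwrite('pics/s4.png',cv2.resize(c['pixels'][20:100,210:310],(800,600),interpolation=cv2.INTER_CUBIC))
go(.4923,.2089,.0904,1.7188)
h=hsv(c);m=((h[...,0]>45)&(h[...,0]<82)&(h[...,1]>110)&(h[...,2]>25));w=m[:,190:330].sum(1);print([(r,int(w[r])) for r in range(28,90,1)])
E
```

```text
t 19.85 pos [0.4926 0.2143 0.0907] yaw 1.7182 F [ 4.34 -5.    3.41] q7 -0.61 | shift [-5.3 -1.1  0.3] turn -0.001 len 5.0
t 19.9 pos [0.4927 0.2143 0.0907] yaw 1.7181 F [ 4.92 -4.33  4.81] q7 -0.61 | shift [-5.3 -1.2  0.3] turn -0.001 len 5.0
[(28, 0), (29, 0), (30, 0), (31, 0), (32, 0), (33, 0), (34, 11), (35, 19), (36, 20), (37, 21), (38, 21), (39, 21), (40, 21), (41, 21), (42, 21), (43, 21), (44, 21), (45, 21), (46, 21), (47, 21), (48, 21), (49, 21), (50, 21), (51, 21), (52, 20), (53, 20), (54, 20), (55, 19), (56, 19), (57, 19), (58, 19), (59, 19), (60, 19), (61, 19), (62, 19), (63, 19), (64, 19), (65, 19), (66, 19), (67, 19), (68, 19), (69, 19), (70, 19), (71, 19), (72, 21), (73, 28), (74, 48), (75, 54), (76, 56), (77, 57), (78, 56), (79, 56), (80, 56), (81, 56), (82, 56), (83, 56), (84, 55), (85, 55), (86, 55), (87, 56), (88, 54), (89, 53)]
```

View pics/s4.png

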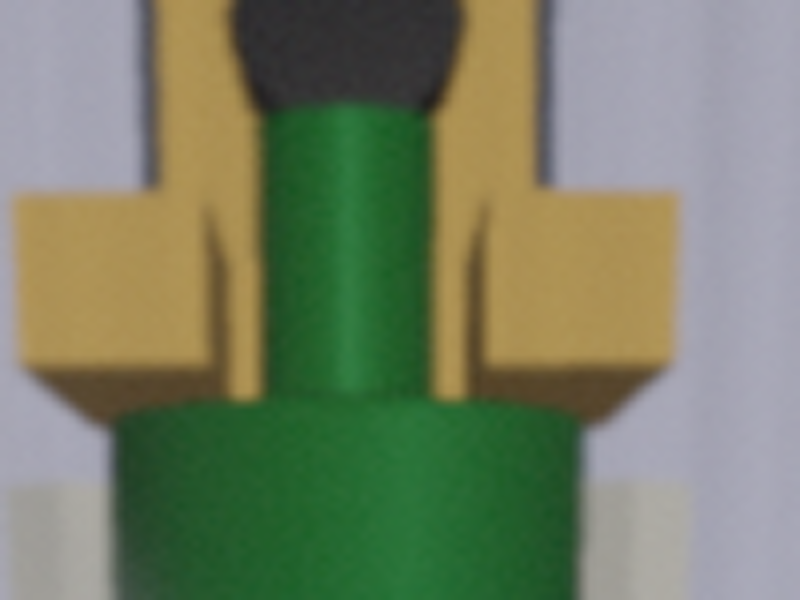

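```bash
python3 - <<'E'
from h import *
c=cap('wrist');go(.4923,.2089,.0904,1.7188)
Y=np.array([-np.sin(.148),np.cos(.148)])
f=lambda u,r,z:((onz(c,[[u,r]],z)[0,:2]-[.489,.2312])@Y*1000).round(2)
s=lambda x,y:(210+x/8,20+y/7.5)
print("face",f(*s(110,368),.116),f(*s(580,368),.116),"shoulder top",f(*s(345,402),.120),"sides",f(*s(125,425),.107),f(*s(570,418),.107))
E
```

```text
t 19.95 pos [0.4926 0.2143 0.0907] yaw 1.7182 F [ 3.59 -5.1   5.05] q7 -0.61 | shift [-5.3 -1.1  0.3] turn -0.001 len 5.0
face 79.32 79.32 shoulder top 76.9 sides 76.83 77.27
```

drive_tool(
  steps=[
    [0,0.5,-0.5,0],
    [0,1,-1,0],
    [0,1.5,-1,0],
    [0,1.5,-1,0],
    [0,1.5,-1,0],
  ],
)

```text
time_s: 20.45
ee_pos: [0.4924, 0.2163, 0.0911]
tcp_rot: [-2.048, -2.379, 0.003]
contact_force: [-0.2, 0.1, -1.5]
width: 0.32
grip_force: 5.0
```

drive_tool(
  steps=[
    [0.2,0,0,0],
    [0.4,0,0,0],
    [0.6,0,0,0],
    [0.8,0,0,0],
    [1,0,0,0],
  ],
)

```text
time_s: 20.95
ee_pos: [0.4931, 0.2163, 0.0915]
tcp_rot: [-2.05, -2.38, 0.003]
contact_force: [-1.9, -0.6, -0.8]
width: 0.323
grip_force: 5.0
```

drive_tool(
  steps=[
    [0.2,-0.4,0.3,0],
    [0.4,-0.5,0.3,0],
    [0.6,-0.5,0.3,0],
    [0.8,-0.5,0.3,0],
    [1,-0.5,0.3,0],
  ],
)

```text
time_s: 21.45
ee_pos: [0.493, 0.2164, 0.0913]
tcp_rot: [2.051, 2.378, -0.003]
contact_force: [-1.7, -4.5, 1.5]
width: 0.323
grip_force: 5.0
```

drive_tool(
  steps=[
    [0.2,0,0,0],
    [0.4,0,0,0],
    [0.6,0,0,0],
    [0.8,0,0,0],
    [0.8,0,0,0],
  ],
)

```text
time_s: 21.95
ee_pos: [0.493, 0.2164, 0.0913]
tcp_rot: [2.052, 2.377, -0.004]
contact_force: [-1.8, -5.8, 1.9]
width: 0.321
grip_force: 5.0
```

drive_tool(
  steps=[
    [-0.5,0,0,0],
    [-1,0,0,0],
    [-1,0,0,0],
    [-1,0,0,0],
    [-1,0,0,0],
  ],
)

```text
time_s: 22.45
ee_pos: [0.493, 0.2164, 0.0913]
tcp_rot: [2.051, 2.379, -0.003]
contact_force: [-2.5, -5.7, 2.7]
width: 0.32
grip_force: 5.0
```

```bash
python3 - <<'E'
from h import *
c=cap('wrist');cap('top');go(.4923,.2089,.0904,1.7188)
Y=np.array([-np.sin(.148),np.cos(.148)])
f=lambda u,r,z:((onz(c,[[u,r]],z)[0,:2]-[.489,.2312])@Y*1000).round(2)
h=hsv(c);m=((h[...,0]>45)&(h[...,0]<82)&(h[...,1]>110)&(h[...,2]>25));b=((h[...,0]>12)&(h[...,0]<30)&(h[...,1]>100)&(h[...,2]>135))
for r in range(60,80): print(r,int(m[r,190:330].sum()),int(b[r,205:235].sum()),int(b[r,275:305].sum()),f(254,r,.116),f(254,r,.12))
E
```

```text
t 22.55 pos [0.493  0.2164 0.0913] yaw 1.7183 F [-2.08 -4.7   2.72] q7 -0.61 | shift [-7.3 -1.8  0.9] turn -0.001 len 8.0
60 19 23 17 85.32 84.74
61 19 23 17 84.89 84.32
62 19 23 17 84.46 83.9
63 19 23 17 84.03 83.48
64 19 23 17 83.59 83.06
65 19 23 17 83.16 82.64
66 19 23 17 82.72 82.22
67 19 23 17 82.29 81.79
68 19 23 17 81.85 81.37
69 19 23 17 81.41 80.95
70 19 23 17 80.98 80.52
71 19 23 17 80.54 80.1
72 21 23 17 80.1 79.67
73 25 13 3 79.66 79.24
74 42 0 0 79.22 78.82
75 51 0 0 78.78 78.39
76 55 0 0 78.34 77.96
77 56 0 0 77.9 77.53
78 56 0 0 77.46 77.1
79 56 0 0 77.01 76.67
```

drive_tool(
  steps=[
    [-0.4,0,-0.2,0],
    [-0.8,0,-0.2,0],
    [-1.2,0,-0.2,0],
    [-1.2,0,-0.2,0],
    [-1.2,0,-0.2,0],
  ],
)

```text
time_s: 23.05
ee_pos: [0.4931, 0.2164, 0.0914]
tcp_rot: [-2.05, -2.38, 0.0]
contact_force: [-2.6, -3.5, -0.5]
width: 0.319
grip_force: 5.0
```

drive_tool(
  steps=[
    [-0.5,0,0,0],
    [-0.5,0,0,0],
    [-0.5,0,0,0],
    [-0.5,0,0,0],
    [-0.5,0,0,0],
  ],
  hand=0.5,
)

```text
time_s: 23.55
ee_pos: [0.4938, 0.2163, 0.0918]
tcp_rot: [2.051, 2.38, 0.002]
contact_force: [-0.4, -0.4, -0.1]
width: 0.498
grip_force: 0.0
```

drive_tool(
  steps=[
    [0,0,-10,0],
    [0,0,-40,0],
    [0,0,-80,0],
    [0,0,-120,0],
    [0,0,-160,0],
  ],
)

```text
time_s: 24.05
ee_pos: [0.4932, 0.2158, 0.254]
tcp_rot: [2.051, 2.38, 0.002]
contact_force: [1.0, -0.0, -0.7]
width: 0.504
grip_force: 0.0
```

```bash
python3 - <<'E'
from h import *
cap('top');go(.5339,.3046,.25,1.9909)
c=cap('wrist');h=hsv(c);m=((h[...,0]>45)&(h[...,0]<82)&(h[...,1]>110)&(h[...,2]>25));go(.5339,.3046,.25,1.9909)
X=np.array([np.cos(.148),np.sin(.148)]);Y=np.array([-X[1],X[0]])
w=m[:,150:350].sum(1);rs=np.where(w>4)[0];print(rs.min(),w[rs.min():rs.min()+40])
for r in range(rs.min()+2,rs.min()+110,12):
    x=np.where(m[r,150:350])[0]+150;p=onz(c,[[(x.min()+x.max())/2,r]],.105)[0,:2]-[.489,.2312];print(r,x.min(),x.max(),(p@X*1000).round(1),(p@Y*1000).round(1))
q=(((h[...,0]<8)|(h[...,0]>172))&(h[...,1]>150)&(h[...,2]>70)).astype(np.uint8);n,l,st,ce=cv2.connectedComponentsWithStats(q)
for i in range(1,n):
  if st[i,4]>80:
    rc=cv2.minAreaRect(np.argwhere(l==i)[:,::-1].astype(np.float32));bp=onz(c,cv2.boxPoints(rc),.176)[:,:2];e=[bp[1]-bp[0],bp[2]-bp[1]];e=max(e,key=np.linalg.norm);print(ce[i],onz(c,ce[i],.172)[0].round(4),np.arctan2(e[1],e[0]))
E
```

```text
t 24.1 pos [0.4967 0.2182 0.2611] yaw 1.7189 F [1.35 1.08 1.9 ] q7 -0.5 | shift [79.9 49.5 11.1] turn -0.272 len 95.0
t 24.15 pos [0.4964 0.2181 0.2583] yaw 1.7189 F [0.43 0.57 0.02] q7 -0.5 | shift [80.  49.9  8.3] turn -0.272 len 95.0
76 [ 5  7  8  9  8  8  8  8  9  7  8  8  8  8  8  8  8  9 12 21 24 24 24 24
 23 23 23 23 23 22 22 22 22 22 21 21 20 20 19 18]
78 244 251 0.4 95.8
90 244 251 0.4 83.6
102 237 259 0.9 71.1
114 241 259 3.0 58.5
126 245 259 5.2 45.5
138 252 258 8.6 32.3
150 237 250 -4.4 18.9
162 237 254 -2.3 5.1
174 237 258 -0.0 -9.0
[309.50423729 110.09745763] [0.5336 0.3019 0.172 ] -1.1423730585191165
```

drive_tool(
  steps=[
    [25,15,0,-0.09],
    [50,32,0,-0.18],
    [78,49,20,-0.272],
    [78,49,50,-0.272],
    [78,49,70,-0.272],
  ],
  hand=0.45,
)

```text
time_s: 24.65
ee_pos: [0.5293, 0.3006, 0.1793]
tcp_rot: [-1.706, -2.636, 0.003]
contact_force: [0.4, -0.7, -0.7]
width: 0.449
grip_force: 0.0
```

```bash
python3 - <<'E'
from h import *
for _ in range(3): cap('top')
go(.5335,.3025,.145,1.995)
E
```

```text
t 24.8 pos [0.5295 0.2994 0.1802] yaw 1.991 F [ 0.26  0.13 -0.46] q7 -0.41 | shift [ 1.2  4.9 35.2] turn -0.004 len 36.0
```

drive_tool(
  steps=[
    [1,5,5,0],
    [1,5,15,0],
    [1,5,27,0],
    [1,5,34,0],
    [1,5,34,0],
  ],
)

```text
time_s: 25.3
ee_pos: [0.5338, 0.3022, 0.1461]
tcp_rot: [-1.709, -2.635, 0.004]
contact_force: [0.2, -0.4, -0.6]
width: 0.449
grip_force: 0.0
```

drive_tool(
  steps=[
    [0,0,0,0],
    [0,0,0,0],
    [0,0,0,0],
    [0,0,0,0],
    [0,0,0,0],
  ],
  hand=0,
  grip_force=40,
)

```text
time_s: 25.8
ee_pos: [0.5348, 0.3032, 0.148]
tcp_rot: [1.709, 2.635, 0.001]
contact_force: [0.1, 0.1, 0.6]
width: 0.151
grip_force: 40.0
```

drive_tool(
  steps=[
    [0,0,-2,0],
    [0,0,-4,0],
    [0,0,-6,0],
    [0,0,-7,0],
    [0,0,-7,0],
  ],
)

```text
time_s: 26.3
ee_pos: [0.5347, 0.3031, 0.1542]
tcp_rot: [-1.709, -2.636, -0.0]
contact_force: [2.9, 3.8, -11.1]
width: 0.145
grip_force: 40.0
```

```bash
python3 -c "
from h import *
go(.534,.3026,.1524,3.2896)"
```

```text
t 26.3 pos [0.5347 0.3031 0.1542] yaw 1.9908 F [  2.87   3.75 -11.11] q7 -0.42 | shift [-0.2 -0.8  1.8] turn -1.299 len 2.0
```

drive_tool(
  steps=[
    [0,0,0,-0.12],
    [0,0,0,-0.24],
    [0,0,0,-0.36],
    [0,0,0,-0.48],
    [0,0,0,-0.6],
  ],
)

```text
time_s: 26.8
ee_pos: [0.5345, 0.303, 0.1543]
tcp_rot: [-0.847, -3.025, -0.0]
contact_force: [3.6, 3.0, -10.8]
width: 0.144
grip_force: 40.0
```

drive_tool(
  steps=[
    [0,0,0,-0.12],
    [0,0,0,-0.24],
    [0,0,0,-0.36],
    [0,0,0,-0.48],
    [0,0,0,-0.6],
  ],
)

```text
time_s: 27.3
ee_pos: [0.5345, 0.3028, 0.1542]
tcp_rot: [0.084, -3.14, 0.0]
contact_force: [2.1, 2.9, -11.4]
width: 0.148
grip_force: 40.0
```

drive_tool(
  steps=[
    [0,0,0,-0.05],
    [0,0,0,-0.1],
    [0,0,0,-0.1],
    [0,0,0,-0.1],
    [0,0,0,-0.1],
  ],
)

```text
time_s: 27.8
ee_pos: [0.5345, 0.3028, 0.1544]
tcp_rot: [0.233, -3.133, 0.001]
contact_force: [2.5, 2.9, -10.6]
width: 0.145
grip_force: 40.0
```

```bash
python3 -c "
from h import *
go(.534,.3026,.1324,3.2896);print(manip.read_state()['torque'])"
```

```text
t 27.8 pos [0.5345 0.3028 0.1544] yaw -2.9931 F [  2.53   2.92 -10.6 ] q7 0.66 | shift [ 0.5 -0.1 22. ] turn 0.0 len 22.0
[ 8.46315883e-01 -7.46546163e-01 -4.60682826e-04]
```

drive_tool(
  steps=[
    [0,0,3,0],
    [0,0,6,0],
    [0,0,9,0],
    [0,0,12,0],
    [0,0,15,0],
  ],
)

```text
time_s: 28.3
ee_pos: [0.5345, 0.3029, 0.1394]
tcp_rot: [0.234, -3.133, 0.0]
contact_force: [1.6, 2.3, -10.3]
width: 0.147
grip_force: 40.0
```

drive_tool(
  steps=[
    [0,0,0.6,0],
    [0,0,1.2,0],
    [0,0,1.8,0],
    [0,0,2.4,0],
    [0,0,3,0],
  ],
)

```text
time_s: 28.8
ee_pos: [0.5345, 0.3029, 0.1366]
tcp_rot: [0.234, -3.133, 0.0]
contact_force: [1.5, 1.4, -9.6]
width: 0.145
grip_force: 40.0
```

drive_tool(
  steps=[
    [0,0,0.4,0],
    [0,0,0.8,0],
    [0,0,1.2,0],
    [0,0,1.2,0],
    [0,0,1.2,0],
  ],
)

```text
time_s: 29.3
ee_pos: [0.5345, 0.3029, 0.1354]
tcp_rot: [0.234, -3.133, 0.0]
contact_force: [1.0, 2.1, -9.6]
width: 0.148
grip_force: 40.0
```

Lift is about 9.4 mm now. Lowering the last bit slowly.

drive_tool(
  steps=[
    [0,0,0.3,0],
    [0,0,0.6,0],
    [0,0,0.9,0],
    [0,0,1,0],
    [0,0,1,0],
  ],
)

```text
time_s: 29.8
ee_pos: [0.5345, 0.3029, 0.1344]
tcp_rot: [0.234, -3.133, 0.0]
contact_force: [1.3, 0.7, -8.7]
width: 0.149
grip_force: 40.0
```

drive_tool(
  steps=[
    [0,0,0.3,0],
    [0,0,0.6,0],
    [0,0,0.8,0],
    [0,0,0.8,0],
    [0,0,0.8,0],
  ],
)

```text
time_s: 30.3
ee_pos: [0.5346, 0.303, 0.1341]
tcp_rot: [-0.234, 3.132, -0.0]
contact_force: [0.3, -1.0, -2.4]
width: 0.148
grip_force: 40.0
```

drive_tool(
  steps=[
    [0,0,0.2,0],
    [0,0,0.4,0],
    [0,0,0.4,0],
    [0,0,0.4,0],
    [0,0,0.4,0],
  ],
)

```text
time_s: 30.8
ee_pos: [0.5347, 0.3031, 0.134]
tcp_rot: [-0.234, 3.132, -0.0]
contact_force: [-0.1, -2.5, 3.5]
width: 0.149
grip_force: 40.0
```

drive_tool(
  steps=[
    [0,0,0,0],
    [0,0,0,0],
    [0,0,0,0],
    [0,0,0,0],
    [0,0,0,0],
  ],
  hand=0.45,
)

```text
time_s: 31.3
ee_pos: [0.5345, 0.3032, 0.1331]
tcp_rot: [0.234, -3.133, -0.001]
contact_force: [-0.7, -0.2, 0.5]
width: 0.445
grip_force: 0.0
```

drive_tool(
  steps=[
    [0,0,-10,0],
    [0,0,-40,0],
    [0,0,-80,0],
    [0,0,-110,0],
    [0,0,-110,0],
  ],
)

```text
time_s: 31.8
ee_pos: [0.536, 0.3058, 0.2491]
tcp_rot: [-0.234, 3.124, 0.01]
contact_force: [0.5, -0.0, -0.2]
width: 0.448
grip_force: 0.0
```

```bash
python3 - <<'E'
from h import *
cap('top');s=cap('scene');c=cap('wrist');go(.534,.3026,.1324,3.2896)
cv2.imwrite('pics/s5.png',np.hstack([cv2.resize(s['pixels'][150:350,230:430],(400,400)),cv2.resize(c['pixels'][60:230,130:340],(400,400))]))
E
```

```text
t 31.95 pos [0.5343 0.3026 0.2429] yaw -2.9924 F [ 0.54 -0.83 -0.74] q7 0.73 | shift [  0.3   0.  110.5] turn 0.001 len 111.0
```

View pics/s5.png

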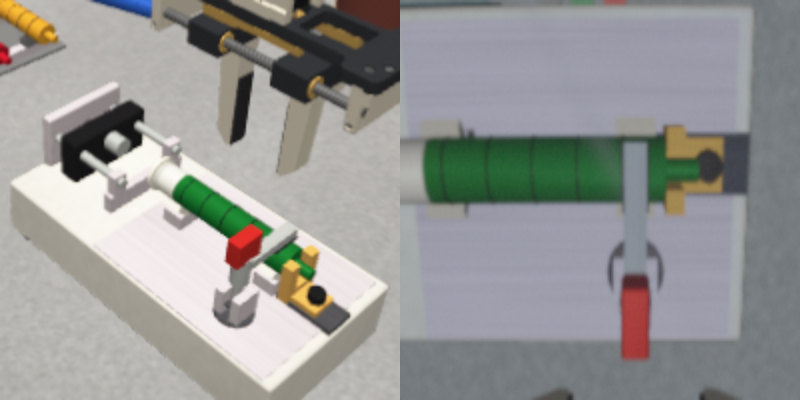

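The barrel lies in the saddles with its shoulder against the fork (crop x about 665). The bar rests across it and the gripper is clear, so I'm handing in.

```bash
python3 -c "
from workcell import manip
print(manip.job_done())"
```

```text
the job is handed in; nothing more can be done
None
```

The green barrel is loaded and the job is handed in: its shoulder is against the fork, and I lowered the clamp bar by hand until it rested on the barrel. It took about 32 s of the 72 s, and the push on the shoulder stayed around 6 N at most by the wrist readings.

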